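# Slide the strike-off bar past the post into its bay

## Robot

A 7-joint arm with a two-finger parallel gripper is mounted at the origin on the work surface. World frame = base frame: x ahead of the robot, y to its left, z up, the work surface at z = 0. Lengths are in m, angles in degrees, forces in N, time in s.
With the tool pointing down it reaches from about 0.4 to 0.925 m from the base axis. Payload 5.6 kg.
Tool frame: the origin (TCP) lies midway between the tips of the shut fingers; the grasp point (between the pads) lies 19 mm behind it; z points along the fingers, y is the direction in which the jaws open and shut (so a half turn about z gives the same grasp; the last joint's range is limited). The gripper opens to 85 mm and grips with 20 to 120 N. Pads are 22 mm wide; open, the fingers measure 114 mm over their backs; the gripper's body (76 mm by 85 mm) begins 54 mm behind the grasp point. The pads swing forward as they close: fully open they stand 13 mm farther back than shut.
Start: joints at [-74.026, 26.786, -0.665, 91.828, 0.344, 61.387, -3.226], TCP at [0.206, 0.617, 0.231] pointing down, gripper open.
Joint ranges: [-144.91, 144.91], [-17.63, 115.5], [-89.93, 88.59], [15.96, 139.68], [-74.01, 254.01], [8.47, 105.57], [-167.45, 167.45]. Speed limits (degrees/s): [147.25, 147.25, 180, 180, 180, 180, 180].

## Interface

Orientations are given as a 3x3 rotation matrix whose columns are the frame's x, y, z axes.
In Python, from bench import * gives the robot as it stands. The module is installed in compiled form; this text tells all that it offers.
- The arm moves only by the tool send_rows, never from a script. Its argument "steps" is a list of rows, each an object of numbers: "grip": the finger opening in mm, from 0 to 85.4; "x", "y", "z": the shift along the world's x, y, z in mm; "twist": the turn about the world's z in degrees. In form: [{"grip": .., "x": .., "y": .., "z": .., "twist": ..}, ...]. A call has 1 to 5 rows; each row is the pose to reach, as a shift and turn from the pose commanded when the call began; what a row does not reach only later rows make up. A row lasts 1/10 s, in which the tool goes at most 50 mm and 8.59 degrees, less where a joint would pass 70% of its speed; a pose out of reach is approached as far as the arm can. A call with a gripper value outside its range is refused whole. The fingers move at their own pace and stop on an object; "newtons" is the grip in N (left out, the last holds). Time passes only in rows, so rows that repeat a pose let the fingers close. It gives the time, the measured TCP pose, the force and the opening at its end, in the units of the state.
- sense(): the state, without advancing time (a new reading comes with each control period).
- camera(name): name is "side" or "top" or "wrist"; returns a dict with "image" (384x512x3 uint8, red, green, blue), "fx", "fy", "cx", "cy" (pixels), "k1" (the pictures are not rectified: a ray, as slopes to the right and down, at radius r is drawn at 1 + k1 r^2 times it, then the intrinsics apply), "cam_to_world" (4x4, takes a point from camera to world coordinates). Camera axes: x right, y up, looking along -z (the intrinsics and any distortion apply to the point x, -y, -z); pixel columns grow to the right and rows downward; lengths in m; the calibration is good to about 2 mm. A picture is of the moment at which its call begins. There is no depth.
- close_job(): hands the job in, once; it reports no verdict.
The state is a dict: "clock": time; "q": joint angles; "qvel": joint speeds; "tau": joint torques, N m; "tcp_pos": TCP position; "ee_rot": TCP orientation; "ft_force": force on the tool from outside, world axes, zero at the start; "wrist_torque": the same for the moment, N m; "width": opening from 0.0 (shut) to 1.0 (fully open).
Only numpy, scipy, OpenCV 4.12 (cv2) and the standard library are available. Lean on these libraries where they do the work, as an engineer would, in place of code of your own. Each camera call takes 0.05 s, during which the arm holds its last target. There are 200 camera calls.

## Task

Put the aluminium strike-off bar away by pushing it along the bench with the fingertips: angle it past the post at the mouth of the grey bay and in, then push it back until its whole length lies against the bay's back wall. Keep it lying on the bench throughout, never lifting or tipping it, and leave the ring mould, the brass weight and the brush where they are.

Things in the scene. Friction and masses are not known exactly. Their poses are not given: they have to be found in the camera images.
- bar: Straight strike-off bar, aluminium box section with black end plugs, loose on the bench in front of the bay: 240 mm long (its y axis), 25 mm wide (x) and 25 mm high (z), about 0.25 kg (0.17 to 0.35). Origin at the centre of its underside. Both ends and all long sides are alike. It slides on the bench when pushed; it turns if pushed off its middle.
- bar_end_a (a point): Centre of the bar's end face at its own +y end (120 mm along y from the middle, 12.5 mm above the underside).
- bar_end_b (a point): Centre of the bar's end face at its own -y end (120 mm from the middle, 12.5 mm above the underside).
- bay: Grey three-sided bay fixed to the bench beyond the bar: back wall and two end walls, 30 mm high, 8 mm thick, no floor. Origin on the bench at the middle of the back wall's inner face; y runs along that wall, x points out through it, so inside and mouth lie towards -x. Inside 290 mm long (y -145 to +145); the end walls reach 63 mm out (x = -63 mm). Place and yaw (up to 0.2 rad) vary.
- post: Fixed steel post, 16 mm diameter, 50 mm high, in the bay's mouth; origin at its foot. In the bay's frame at x = -63, y = +80 or -80 mm (varies; the flat black cap on the other side is no obstacle). From post to back wall 55 mm; to the farther end wall 217 mm, less than the bar's length: one end must go in behind the post at a slant, then the other swings in.
- mould: Bystander: dark steel ring mould, 84 mm across, 40 mm high, standing on the bench to one side. Origin at the centre of its underside.
- weight: Bystander: brass weight with a knob, 44 mm across, 60 mm high, standing on the bench to the other side. Origin at the centre of its underside.
- brush: Bystander: small paint-type brush with a wooden handle, lying on the bench just behind the bay, roughly along its back wall.
There are look-alikes about, which are no part of the job. Of the things shaped like the bar, the aluminium one is meant.

How it is judged (in metres and radians):
At the end, for the whole second after the job is handed in: The bar lies flat and still on the bench inside the bay, between its end walls and behind the post, with no more than 11 mm between the bar and the back wall at either end (x of each of bar_end_a, bar_end_b in the frame of bay above -0.0235 m and y of bar_end_a in the frame of bay between -0.148 and 0.148 m and y of bar_end_b in the frame of bay between -0.148 and 0.148 m and height (world z) of bar below 0.004 m and angle between bar's own z axis and vertical below 0.05 rad and linear speed of bar below 0.01 m/s and angular speed of bar below 0.05 rad/s); the robot touches nothing.
It fails at once if the bar is lifted or tipped (more than 12 mm off the bench, or tilted more than 0.12 rad) (height (world z) of bar above 0.012 m or angle between bar's own z axis and vertical above 0.12 rad).
It fails at once if a bystander (mould, weight or brush) is moved more than 15 mm (distance of any of mould, weight, brush from where it was at the start of the episode above 0.015 m).
It also fails if it takes over 72 s, if anything falls off the work surface, if the arm or the gripper's body presses on something with over 40 N, if the wrist force passes 120 N, or if a joint passes its speed limit or range.

## Working session

There is one attempt and no reset: what is moved stays moved. The work goes in short steps, Python scripts to look and compute and a tool call to move; the robot and the scene stay as the last step left them, time stands still between calls to the robot, and variables do not carry over. Pictures are saved under pics/ and viewed, about 8 in all and at most 12, crops included, and the job is handed in when it is done.

Besides the shell and the picture viewer there is one more tool, called after ">>>" as name(argument=value, ...) on one line, values as JSON. send_rows: Moves the arm, as the interface text tells. Its arguments: {"type":"object","properties":{"steps":{"type":"array","items":{"type":"object","properties":{"grip":{"type":"number"},"x":{"type":"number"},"y":{"type":"number"},"z":{"type":"number"},"twist":{"type":"number"}}}},"newtons":{"type":"number"}},"required":["steps"]}

```bash
mkdir -p pics; cat > h.py <<'E'
from bench import *
import numpy as np, cv2
def ray(c,uv):
    d=np.array([(uv[0]-c["cx"])/c["fx"],(uv[1]-c["cy"])/c["fy"]]);s=d.copy()
    for _ in range(20): s=d/(1+c["k1"]*(s@s))
    M=np.array(c["cam_to_world"]); return M[:3,3],M[:3,:3]@np.array([s[0],-s[1],-1])
def pt(c,uv,z=0):
    o,d=ray(c,uv); return o+d*(z-o[2])/d[2]
def px(c,p):
    M=np.array(c["cam_to_world"]); q=M[:3,:3].T@(np.array(p)-M[:3,3]); s=np.array([q[0]/-q[2],-q[1]/-q[2]])
    s=s*(1+c["k1"]*(s@s)); return s[0]*c["fx"]+c["cx"],s[1]*c["fy"]+c["cy"]
def save(c,n): cv2.imwrite(f"pics/{n}.png",c["image"][:,:,::-1])
E
python3 - <<'E'
from h import *
for n in("top","side"):
    c=camera(n); save(c,n+"0"); print(n,c["fx"],c["k1"],np.round(c["cam_to_world"],3).tolist())
s=sense();print(s["clock"],s["tcp_pos"],s["ee_rot"],s["width"])
E
```

```text
top 451.70483690235517 0.022754713601232737 [[0.029, 0.998, -0.051, 0.463], [-1.0, 0.029, -0.0, -0.002], [0.001, 0.051, 0.999, 1.421], [0.0, 0.0, 0.0, 1.0]]
side 395.99278906203585 -0.09194222127891401 [[0.94, 0.192, -0.282, 0.239], [-0.341, 0.502, -0.795, -0.857], [-0.011, 0.843, 0.537, 0.611], [0.0, 0.0, 0.0, 1.0]]
0.1 [0.20546839 0.61613517 0.23042052] [[-9.48646528e-01  3.16337780e-01 -4.16492491e-04]
 [ 3.16338037e-01  9.48645230e-01 -1.57273058e-03]
 [-1.02410485e-04 -1.62371782e-03 -9.99998677e-01]] 0.9980018126602452
```

View pics/top0.png

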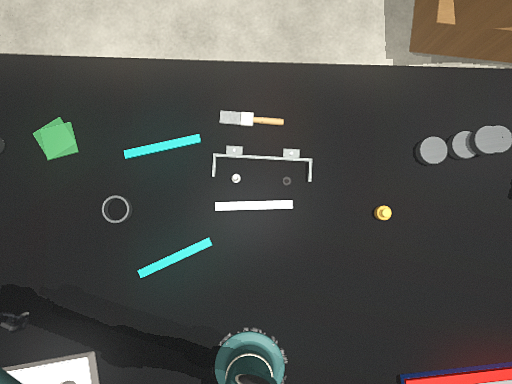

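View pics/side0.png

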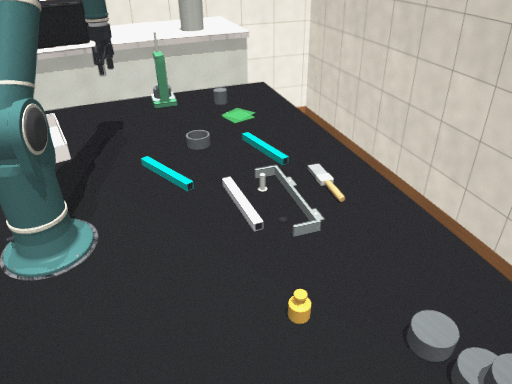

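The top view shows the bay at about (213–311, 155–180) with its mouth towards the robot. The post is at (236,178), the black cap at (287,181), and the aluminium bar runs (215,206)–(293,204). The side view agrees. The cyan bars are look-alikes. Next I'll measure.

```bash
python3 - <<'E'
from h import *
c=camera("top"); im=c["image"]
cv2.imwrite("pics/topc.png",cv2.resize(im[135:220,195:330,::-1],None,fx=5.9,fy=5.9,interpolation=cv2.INTER_CUBIC))
m=(im.min(2)>90).astype(np.uint8); m[:, :195]=0;m[:,330:]=0;m[:100]=0;m[225:]=0
for k in cv2.findContours(m,0,1)[0]:
    if cv2.contourArea(k)<8: continue
    r=cv2.minAreaRect(k); b=cv2.boxPoints(r)
    print(np.round(r[0],1),np.round(r[1],1),[np.round(pt(c,p,.025)[:2],4).tolist() for p in b])
E
```

```text
[253.9 204.9] [ 9.2 78.1] [[0.5021, 0.1188], [0.5156, -0.1221], [0.4872, -0.1236], [0.4738, 0.1171]]
[286.5 180.5] [7. 7.] [[0.5837, -0.09], [0.5844, -0.1117], [0.5626, -0.1123], [0.562, -0.0906]]
[235.8 178.3] [8.5 9.2] [[0.5743, 0.0755], [0.5951, 0.056], [0.577, 0.0369], [0.5562, 0.0564]]
[262.1 162.7] [99.9 31.8] [[0.5805, 0.1319], [0.6798, 0.1301], [0.6725, -0.1802], [0.5733, -0.1774]]
[197.  137.5] [7. 4.] [[0.7099, 0.1872], [0.7103, 0.1748], [0.6884, 0.174], [0.688, 0.1864]]
[251.2 118.8] [64.1 13.8] [[0.745, 0.1144], [0.7883, 0.1129], [0.7807, -0.0868], [0.7374, -0.0851]]
```

View pics/topc.png

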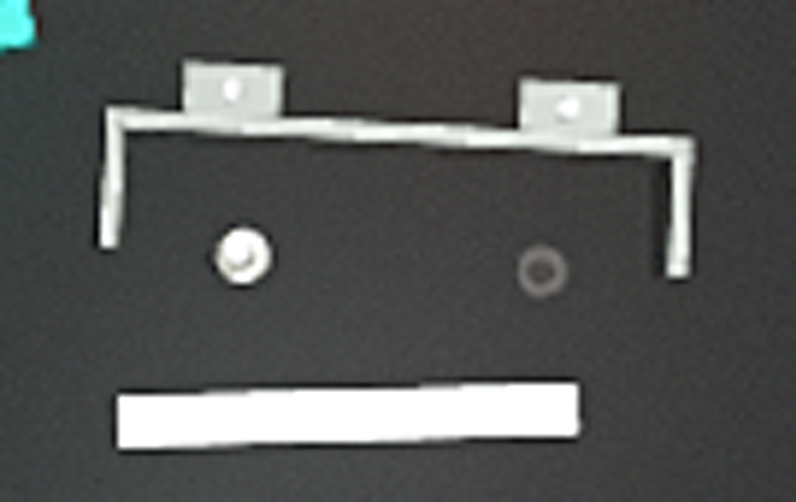

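The crop shows the inner back corners of the bay near crop pixels (124,127) and (670,155), and the wall tips near (109,245) and (678,275). The post is at (243,255), so it stands on bay +y, the left side here. I'll get the bay frame from these points.

```bash
cat >> h.py <<'E'
def bar(c,show=True):
    """bar centre/axis from top view, white pixels near the bay, largest elongated blob"""
    im=c["image"]; m=(im.min(2)>225).astype(np.uint8); m[:,:150]=0;m[:,400:]=0;m[:140]=0;m[300:]=0
    k=max(cv2.findContours(m,0,1)[0],key=cv2.contourArea); r=cv2.minAreaRect(k)
    b=np.array([pt(c,p,.025)[:2] for p in cv2.boxPoints(r)])
    e=[(b[0]+b[1])/2-(b[2]+b[3])/2,(b[1]+b[2])/2-(b[3]+b[0])/2]; a=max(e,key=np.linalg.norm)
    L=np.linalg.norm(a);W=min(np.linalg.norm(v) for v in e); a=a/L*np.sign(a[1]); return b.mean(0),a,L,W
E
python3 - <<'E'
from h import *
c=camera("top")
P=lambda u,v,z:np.round(pt(c,(u/5.9+195-.4,v/5.9+135-.4),z)[:2],4)
for n,u,v,z in[("outL",106,106,.03),("outR",693,138,.03),("inL",124,127,.03),("inR",670,155,.03),("tipL",109,247,.03),("tipR",678,277,.03),("post",243,255,.05),("cap",541,271,0)]: print(n,P(u,v,z))
C,a,L,W=bar(c);print(C,a,L,W)
# post from side view
s=camera("side")
for p in([.575,.055,.05],[.66,.13,.03],[.65,-.16,.03]):print(px(s,p))
print("mould",pt(c,(116,209),.04)[:2],"weight",pt(c,(384,212),.06)[:2])
E
```

```text
outL [0.6528 0.1302]
outR [ 0.6449 -0.178 ]
inL [0.642  0.1204]
inR [ 0.6356 -0.1662]
tipL [0.5787 0.1261]
tipR [ 0.5716 -0.1718]
post [0.5749 0.0551]
cap [ 0.575  -0.1023]
[ 0.49455759 -0.00113445] [-0.05666066  0.99839349] 0.2385169616895319 0.025810660981023668
(np.float64(261.86038966463195), np.float64(174.0084030873727))
(np.float64(279.3268765846444), np.float64(163.28232055796911))
(np.float64(320.3441899437249), np.float64(215.99068716512778))
mould [0.46982421 0.41730096] weight [ 0.48398978 -0.39372501]
```

>>> send_rows(steps=[{"grip": 0, "x": 130, "y": -205, "z": -50, "twist": 22}, {"grip": 0, "x": 130, "y": -205, "z": -50, "twist": 22}, {"grip": 0, "x": 130, "y": -205, "z": -50, "twist": 22}, {"grip": 0, "x": 130, "y": -205, "z": -50, "twist": 22}, {"grip": 0, "x": 130, "y": -205, "z": -50, "twist": 22}])

```text
clock: 0.75
tcp_pos: [0.3366, 0.4096, 0.181]
ee_rot: [[-0.998, -0.062, 0.0], [-0.062, 0.998, 0.0], [-0.0, 0.0, -1.0]]
ft_force: [1.9, 0.3, 0.2]
width: 0.144
```

>>> send_rows(steps=[{"x": 130, "y": -205, "z": -50}, {"x": 130, "y": -205, "z": -50}, {"x": 130, "y": -205, "z": -50}, {"x": 130, "y": -205, "z": -50}, {"x": 130, "y": -205, "z": -50}])

```text
$.steps[0]: bad value
```

>>> send_rows(steps=[{"grip": 0, "x": 150, "y": -235, "z": -60, "twist": 0}, {"grip": 0, "x": 150, "y": -235, "z": -60, "twist": 0}, {"grip": 0, "x": 150, "y": -235, "z": -60, "twist": 0}, {"grip": 0, "x": 150, "y": -235, "z": -60, "twist": 0}, {"grip": 0, "x": 150, "y": -235, "z": -60, "twist": 0}])

```text
clock: 1.25
tcp_pos: [0.468, 0.204, 0.1286]
ee_rot: [[-0.998, -0.062, 0.001], [-0.062, 0.998, 0.0], [-0.001, 0.0, -1.0]]
ft_force: [0.0, 0.4, -0.2]
width: -0.006
```

>>> send_rows(steps=[{"grip": 0, "x": 0, "y": -10, "z": -50, "twist": 0}, {"grip": 0, "x": 0, "y": -10, "z": -90, "twist": 0}, {"grip": 0, "x": 0, "y": -10, "z": -111, "twist": 0}, {"grip": 0, "x": 0, "y": -10, "z": -111, "twist": 0}])

```text
clock: 1.65
tcp_pos: [0.465, 0.1944, 0.0149]
ee_rot: [[-0.998, -0.062, -0.006], [-0.062, 0.998, -0.003], [0.006, -0.002, -1.0]]
ft_force: [-0.4, 0.2, 0.4]
width: -0.0
```

```bash
python3 - <<'E'
from h import *
s=sense();print(s["clock"],s["tcp_pos"],s["ft_force"])
c=camera("top");C,a,L,W=bar(c);print(C,a,L,W,C+.12*a)
c=camera("wrist");save(c,"w1")
E
```

```text
1.65 [0.46498897 0.19435082 0.01493043] [-0.3659003   0.18069968  0.4208743 ]
[ 0.49460652 -0.00113062] [-0.05745279  0.99834822] 0.23853402769350715 0.025753822040188966 [0.48771218 0.11867116]
```

View pics/w1.png

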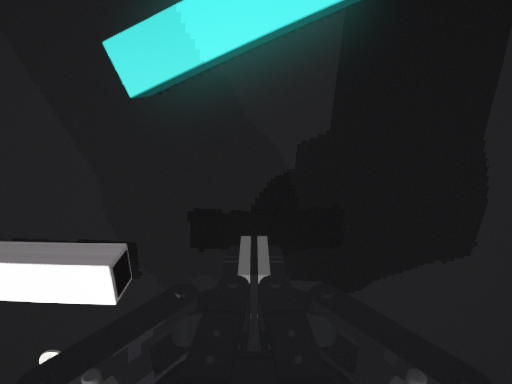

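The wrist view shows the bar's near end with its black plug at about (125,272) and shut fingers at (254,255), short of the end and towards the robot. I'll line up with the bar's axis and push.

>>> send_rows(steps=[{"grip": 0, "x": 20, "y": -20, "z": -4, "twist": 0}, {"grip": 0, "x": 20, "y": -40, "z": -4, "twist": 0}, {"grip": 0, "x": 21, "y": -55, "z": -4, "twist": 0}, {"grip": 0, "x": 22, "y": -70, "z": -4, "twist": 0}, {"grip": 0, "x": 23, "y": -85, "z": -4, "twist": 0}])

```text
clock: 2.25
tcp_pos: [0.491, 0.111, 0.0153]
ee_rot: [[-0.998, -0.063, 0.003], [-0.063, 0.998, 0.002], [-0.003, 0.001, -1.0]]
ft_force: [0.5, 1.2, 0.7]
width: -0.0
```

```bash
python3 - <<'E'
from h import *
s=sense();print(s["clock"],s["tcp_pos"],s["ft_force"])
c=camera("top");C,a,L,W=bar(c);print(C,a,L,W,C+.12*a)
E
```

```text
2.25 [0.49099283 0.11101053 0.01528701] [0.51261663 1.21300868 0.65841698]
[ 0.49678454 -0.04580119] [-0.05457101  0.99850989] 0.19811929523315772 0.025807907427634353 [0.49023602 0.07402   ]
```

>>> send_rows(steps=[{"grip": 0, "x": 1, "y": -15, "z": -2, "twist": 0}, {"grip": 0, "x": 2, "y": -30, "z": -2, "twist": 0}, {"grip": 0, "x": 3, "y": -45, "z": -2, "twist": 0}, {"grip": 0, "x": 4, "y": -60, "z": -2, "twist": 0}, {"grip": 0, "x": 4, "y": -76, "z": -2, "twist": 0}])

```text
clock: 2.8
tcp_pos: [0.4951, 0.0355, 0.013]
ee_rot: [[-0.998, -0.064, 0.003], [-0.064, 0.998, 0.001], [-0.003, 0.001, -1.0]]
ft_force: [-0.1, 0.9, 1.1]
width: -0.003
```

>>> send_rows(steps=[{"grip": 0, "x": 0, "y": 0, "z": 0, "twist": 0}, {"grip": 0, "x": 0, "y": 25, "z": 0, "twist": 0}, {"grip": 0, "x": -30, "y": 30, "z": 20, "twist": 0}, {"grip": 0, "x": -55, "y": 20, "z": 40, "twist": 0}, {"grip": 0, "x": -55, "y": 0, "z": 40, "twist": 0}])

```text
clock: 3.3
tcp_pos: [0.4369, 0.0374, 0.0536]
ee_rot: [[-0.998, -0.068, 0.0], [-0.068, 0.998, 0.002], [-0.001, 0.002, -1.0]]
ft_force: [0.6, -0.3, 0.2]
width: -0.001
```

```bash
python3 - <<'E'
from h import *
s=sense();print(s["clock"],s["tcp_pos"],s["ft_force"])
c=camera("top");C,a,L,W=bar(c);print(C,a,L,W,C-L/2*a+.24*a)
E
```

```text
3.3 [0.43694998 0.03742289 0.05359697] [ 0.56529485 -0.27817807  0.2058586 ]
[ 0.4994801 -0.1061724] [-0.05398866  0.99854155] 0.23806155417917063 0.025778406544985775 [0.49294913 0.01462039]
```

>>> send_rows(steps=[{"grip": 0, "x": 0, "y": -38, "z": -25, "twist": 0}, {"grip": 0, "x": 0, "y": -40, "z": -42, "twist": 0}, {"grip": 0, "x": 20, "y": -40, "z": -42, "twist": 0}, {"grip": 0, "x": 35, "y": -41, "z": -42, "twist": 0}, {"grip": 0, "x": 48, "y": -43, "z": -42, "twist": -5}])

```text
clock: 3.85
tcp_pos: [0.4881, -0.0071, 0.0099]
ee_rot: [[-1.0, 0.026, 0.0], [0.026, 1.0, 0.001], [-0.0, 0.001, -1.0]]
ft_force: [-0.3, 0.3, -0.1]
width: -0.0
```

>>> send_rows(steps=[{"grip": 0, "x": 14, "y": -3, "z": 0, "twist": -5}, {"grip": 0, "x": 28, "y": -6, "z": 0, "twist": -10}, {"grip": 0, "x": 42, "y": -10, "z": 0, "twist": -16}, {"grip": 0, "x": 54, "y": -13, "z": 0, "twist": -21}, {"grip": 0, "x": 65, "y": -16, "z": 0, "twist": -25}])

```text
clock: 4.35
tcp_pos: [0.5529, -0.0229, 0.01]
ee_rot: [[-0.894, 0.447, 0.0], [0.447, 0.894, 0.001], [0.0, 0.001, -1.0]]
ft_force: [-0.7, -0.3, 0.1]
width: 0.0
```

>>> send_rows(steps=[{"grip": 0, "x": 0, "y": 0, "z": 0, "twist": 0}, {"grip": 0, "x": -20, "y": 12, "z": 0, "twist": 0}, {"grip": 0, "x": -60, "y": 0, "z": 50, "twist": 0}, {"grip": 0, "x": -110, "y": 0, "z": 70, "twist": 0}, {"grip": 0, "x": -110, "y": -20, "z": 80, "twist": 0}])

```text
clock: 4.85
tcp_pos: [0.4374, -0.0418, 0.0901]
ee_rot: [[-0.898, 0.44, -0.004], [0.44, 0.898, 0.002], [0.004, -0.0, -1.0]]
ft_force: [0.2, -0.8, 0.4]
width: -0.001
```

```bash
cat >> h.py <<'E'
B=np.array([.638,-.0245]);by=np.array([.02,.9998]);bx=np.array([.9998,-.02]);PO=np.array([.575,.055])
def rep():
    s=sense();print(round(s["clock"],2),np.round(s["tcp_pos"],4),np.round(s["ft_force"],1),"tooly",round(float(np.degrees(np.arctan2(s["ee_rot"][1][1],s["ee_rot"][0][1]))),1))
    c=camera("top");C,a,L,W=bar(c);print("C",C.round(4),"ang",np.degrees(np.arctan2(a[0],a[1])).round(1),"L,W",round(L,4),round(W,4))
    f=lambda p:(float((p-B)@bx*1e3).__round__(1),float((p-B)@by*1e3).__round__(1))
    l,r=C+.12*a,C-.12*a;print("left",l.round(4),"right",r.round(4),"bay",f(l),f(r),"post clr",((PO-C)@np.array([-a[1],a[0]])*1e3-20.5).round(1)); return c
E
python3 -c "
from h import *
save(rep(),'top2')"
```

```text
4.85 [ 0.4374 -0.0418  0.0901] [ 0.2 -0.8  0.4] tooly 63.9
C [ 0.5334 -0.1234] ang 26.1 L,W 0.2391 0.0258
left [ 0.5862 -0.0157] right [ 0.4806 -0.2312] bay (-52.0, 7.8) (-153.3, -209.8) post clr 20.7
```

Bar angle is now 26° and it clears the post by about 20 mm. A shallower slant lets the end go further in, so I'll nudge the right end forward slightly before the end push.

>>> send_rows(steps=[{"grip": 0, "x": 0, "y": -50, "z": 0, "twist": 0}, {"grip": 0, "x": 5, "y": -100, "z": -10, "twist": 0}, {"grip": 0, "x": 9, "y": -148, "z": -20, "twist": 0}, {"grip": 0, "x": 9, "y": -150, "z": -60, "twist": 0}, {"grip": 0, "x": 10, "y": -150, "z": -79, "twist": 0}])

```text
clock: 5.4
tcp_pos: [0.451, -0.1955, 0.0089]
ee_rot: [[-0.895, 0.447, -0.001], [0.447, 0.895, 0.0], [0.001, -0.0, -1.0]]
ft_force: [-1.2, 1.0, -0.3]
width: -0.0
```

>>> send_rows(steps=[{"grip": 0, "x": 10, "y": -5, "z": 0, "twist": 0}, {"grip": 0, "x": 20, "y": -10, "z": 0, "twist": 0}, {"grip": 0, "x": 30, "y": -15, "z": 0, "twist": -2}, {"grip": 0, "x": 30, "y": -15, "z": 0, "twist": 0}, {"grip": 0, "x": -20, "y": 0, "z": 20, "twist": 0}])

```text
clock: 5.9
tcp_pos: [0.4424, -0.1971, 0.0283]
ee_rot: [[-0.897, 0.441, 0.005], [0.441, 0.897, -0.003], [-0.005, -0.0, -1.0]]
ft_force: [-0.3, 0.3, -0.4]
width: -0.003
```

```bash
python3 -c "
from h import *
rep()"
```

```text
5.9 [ 0.4424 -0.1971  0.0283] [-0.3  0.3 -0.4] tooly 63.8
C [ 0.5416 -0.1252] ang 18.7 L,W 0.2375 0.0264
left [ 0.5801 -0.0116] right [ 0.503  -0.2389] bay (-58.2, 11.7) (-130.7, -217.0) post clr 5.7
```

>>> send_rows(steps=[{"grip": 0, "x": 0, "y": -20, "z": 35, "twist": 4}, {"grip": 0, "x": 15, "y": -65, "z": 35, "twist": 7.5}, {"grip": 0, "x": 46, "y": -84, "z": 20, "twist": 7.5}, {"grip": 0, "x": 46, "y": -84, "z": -17, "twist": 7.5}, {"grip": 0, "x": 46, "y": -84, "z": -17, "twist": 7.5}])

```text
clock: 6.45
tcp_pos: [0.4814, -0.2789, 0.0088]
ee_rot: [[-0.946, 0.324, -0.005], [0.324, 0.946, 0.003], [0.006, 0.001, -1.0]]
ft_force: [-2.0, 0.7, -0.1]
width: 0.001
```

>>> send_rows(steps=[{"grip": 0, "x": 6, "y": 19, "z": 0, "twist": 0}, {"grip": 0, "x": 11, "y": 33, "z": 0, "twist": 0}, {"grip": 0, "x": 16, "y": 47, "z": 0, "twist": 0}, {"grip": 0, "x": 21, "y": 61, "z": 0, "twist": 0}, {"grip": 0, "x": 25, "y": 75, "z": 0, "twist": 0}])

```text
clock: 6.95
tcp_pos: [0.5093, -0.2041, 0.0125]
ee_rot: [[-0.946, 0.324, 0.001], [0.324, 0.946, -0.001], [-0.002, -0.0, -1.0]]
ft_force: [-1.0, -1.8, 1.2]
width: -0.001
```

```bash
python3 -c "
from h import *
save(rep(),'top3')"
```

```text
6.95 [ 0.5093 -0.2041  0.0125] [-1.  -1.8  1.2] tooly 71.1
C [ 0.5655 -0.0629] ang 19.6 L,W 0.1991 0.0263
left [0.6057 0.0501] right [ 0.5253 -0.176 ] bay (-33.8, 74.0) (-109.6, -153.7) post clr 10.0
```

View pics/top3.png

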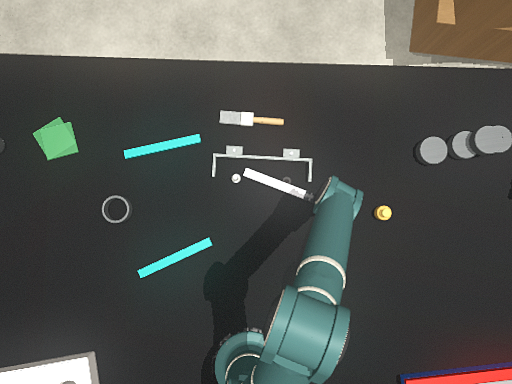

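The left end is at about (245,172), just right of and behind the post at (236,178). The gripper is pushing at the right end, (312,195). I'll carry on with the end push.

>>> send_rows(steps=[{"grip": 0, "x": 8, "y": 13, "z": -2, "twist": 0}, {"grip": 0, "x": 13, "y": 26, "z": -2, "twist": 0}, {"grip": 0, "x": 18, "y": 39, "z": -2, "twist": 0}, {"grip": 0, "x": 22, "y": 51, "z": -2, "twist": 0}, {"grip": 0, "x": 26, "y": 62, "z": -2, "twist": 0}])

```text
clock: 7.5
tcp_pos: [0.5346, -0.1417, 0.0095]
ee_rot: [[-0.946, 0.324, -0.0], [0.324, 0.946, 0.0], [0.0, 0.0, -1.0]]
ft_force: [-1.5, -1.9, 1.1]
width: 0.004
```

>>> send_rows(steps=[{"grip": 0, "x": 0, "y": 0, "z": 0, "twist": 0}, {"grip": 0, "x": -8, "y": -25, "z": 0, "twist": 0}, {"grip": 0, "x": -50, "y": -30, "z": 20, "twist": 0}, {"grip": 0, "x": -100, "y": -30, "z": 50, "twist": 0}, {"grip": 0, "x": -110, "y": -30, "z": 50, "twist": 0}])

```text
clock: 8.0
tcp_pos: [0.4208, -0.1736, 0.0607]
ee_rot: [[-0.945, 0.328, -0.001], [0.328, 0.945, 0.0], [0.001, 0.0, -1.0]]
ft_force: [-0.1, 0.1, -0.3]
width: -0.001
```

```bash
python3 -c "
from h import *
c=rep();save(c,'top4')
cv2.imwrite('pics/top4c.png',cv2.resize(c['image'][135:220,195:330,::-1],None,fx=5.9,fy=5.9,interpolation=cv2.INTER_CUBIC))"
```

```text
8.0 [ 0.4208 -0.1736  0.0607] [-0.1  0.1 -0.3] tooly 70.9
C [ 0.5844 -0.0169] ang 19.6 L,W 0.2401 0.0264
left [0.6246 0.0962] right [ 0.5443 -0.1299] bay (-15.8, 120.4) (-91.6, -107.3) post clr 12.5
```

View pics/top4c.png

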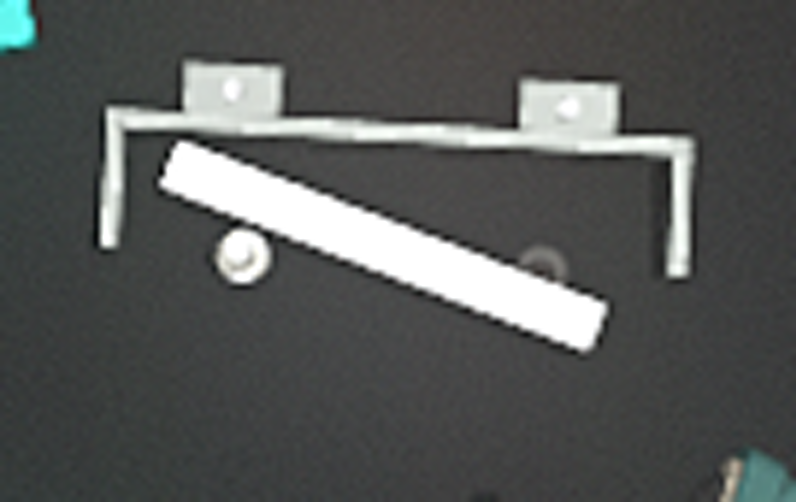

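The crop shows the left end tucked behind the post at about (175,165), clear of it and near the back wall, and the right end at (595,325) inside the right wall's line. Now I'll swing the right end in.

>>> send_rows(steps=[{"grip": 0, "x": 30, "y": 40, "z": 0, "twist": 0}, {"grip": 0, "x": 74, "y": 64, "z": -10, "twist": 0}, {"grip": 0, "x": 79, "y": 64, "z": -50, "twist": 0}, {"grip": 0, "x": 95, "y": 64, "z": -50, "twist": 0}, {"grip": 0, "x": 108, "y": 64, "z": -50, "twist": 0}])

```text
clock: 8.55
tcp_pos: [0.5323, -0.1083, 0.0077]
ee_rot: [[-0.946, 0.324, -0.003], [0.324, 0.946, 0.001], [0.003, -0.001, -1.0]]
ft_force: [-0.3, -0.4, -0.3]
width: -0.003
```

>>> send_rows(steps=[{"grip": 0, "x": 12, "y": 0, "z": 0, "twist": 4}, {"grip": 0, "x": 24, "y": 0, "z": 0, "twist": 8}, {"grip": 0, "x": 36, "y": -1, "z": 0, "twist": 12}, {"grip": 0, "x": 46, "y": -2, "z": 0, "twist": 15}, {"grip": 0, "x": 55, "y": -3, "z": 0, "twist": 17}])

```text
clock: 9.05
tcp_pos: [0.5878, -0.1118, 0.009]
ee_rot: [[-0.999, 0.032, -0.001], [0.032, 0.999, 0.0], [0.001, 0.0, -1.0]]
ft_force: [-0.3, -0.6, -0.5]
width: 0.004
```

```bash
python3 -c "
from h import *
c=rep()"
```

```text
9.05 [ 0.5878 -0.1118  0.009 ] [-0.3 -0.6 -0.5] tooly 88.2
C [0.6102 0.0161] ang -1.7 L,W 0.1799 0.0218
left [0.6068 0.1361] right [ 0.6137 -0.1038] bay (-34.5, 159.9) (-22.7, -79.8) post clr 13.6
```

>>> send_rows(steps=[{"grip": 0, "x": -15, "y": 0, "z": 0, "twist": 0}, {"grip": 0, "x": -40, "y": 10, "z": 25, "twist": 0}, {"grip": 0, "x": -80, "y": 30, "z": 55, "twist": 0}, {"grip": 0, "x": -110, "y": 70, "z": 55, "twist": 0}, {"grip": 0, "x": -110, "y": 110, "z": 55, "twist": 0}])

```text
clock: 9.6
tcp_pos: [0.4735, -0.0024, 0.0652]
ee_rot: [[-0.999, 0.039, -0.002], [0.039, 0.999, -0.0], [0.002, -0.0, -1.0]]
ft_force: [0.6, 1.2, 0.1]
width: -0.002
```

```bash
python3 -c "
from h import *
c=rep()"
```

```text
9.6 [ 0.4735 -0.0024  0.0652] [0.6 1.2 0.1] tooly 87.8
C [ 0.6095 -0.0133] ang -1.7 L,W 0.2388 0.0249
left [0.6061 0.1066] right [ 0.613  -0.1333] bay (-34.6, 130.4) (-22.8, -109.3) post clr 12.0
```

>>> send_rows(steps=[{"grip": 0, "x": 50, "y": 5, "z": -20, "twist": 0}, {"grip": 0, "x": 88, "y": 5, "z": -50, "twist": 0}, {"grip": 0, "x": 98, "y": 5, "z": -56, "twist": 0}, {"grip": 0, "x": 108, "y": 5, "z": -56, "twist": 0}, {"grip": 0, "x": 116, "y": 5, "z": -56, "twist": 0}])

```text
clock: 10.15
tcp_pos: [0.593, 0.0028, 0.0085]
ee_rot: [[-0.999, 0.034, -0.002], [0.034, 0.999, -0.0], [0.002, -0.0, -1.0]]
ft_force: [-0.8, -0.9, 0.4]
width: 0.002
```

>>> send_rows(steps=[{"grip": 0, "x": 5, "y": 0, "z": 0, "twist": 0}, {"grip": 0, "x": 9, "y": 0, "z": 0, "twist": 0}, {"grip": 0, "x": 12, "y": 0, "z": 0, "twist": 0}])

```text
clock: 10.45
tcp_pos: [0.6046, 0.0029, 0.0093]
ee_rot: [[-0.999, 0.034, -0.002], [0.034, 0.999, 0.0], [0.002, 0.0, -1.0]]
ft_force: [-8.0, 0.7, 4.3]
width: 0.002
```

```bash
python3 -c "
from h import *
c=rep()"
```

```text
10.45 [0.6046 0.0029 0.0093] [-8.   0.7  4.3] tooly 88.0
C [ 0.6288 -0.1145] ang 3.1 L,W 0.1015 0.0342
left [0.6353 0.0053] right [ 0.6222 -0.2343] bay (-3.3, 29.7) (-11.6, -210.1) post clr 42.5
```

>>> send_rows(steps=[{"grip": 0, "x": -10, "y": 0, "z": 0, "twist": 0}, {"grip": 0, "x": -40, "y": 0, "z": 15, "twist": 0}, {"grip": 0, "x": -85, "y": 0, "z": 50, "twist": 0}, {"grip": 0, "x": -130, "y": 0, "z": 70, "twist": 0}])

```text
clock: 10.9
tcp_pos: [0.4803, 0.003, 0.0771]
ee_rot: [[-0.999, 0.034, 0.003], [0.034, 0.999, 0.0], [-0.003, 0.0, -1.0]]
ft_force: [0.2, 0.6, 0.3]
width: -0.001
```

```bash
python3 -c "
from h import *
c=rep();
cv2.imwrite('pics/top5c.png',cv2.resize(c['image'][135:220,195:330,::-1],None,fx=5.9,fy=5.9,interpolation=cv2.INTER_CUBIC))
c=camera('side');cv2.imwrite('pics/side5.png',cv2.resize(c['image'][150:250,230:340,::-1],None,fx=6,fy=6,interpolation=cv2.INTER_CUBIC))"
```

```text
10.9 [0.4803 0.003  0.0771] [0.2 0.6 0.3] tooly 88.1
C [ 0.6296 -0.0296] ang 1.4 L,W 0.2722 0.0313
left [0.6325 0.0903] right [ 0.6268 -0.1496] bay (-7.8, 114.7) (-8.7, -125.3) post clr 36.1
```

View pics/top5c.png

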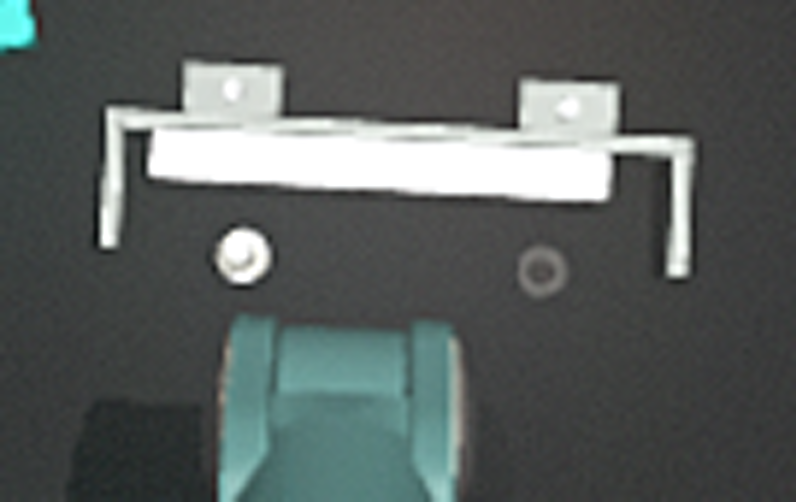

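View pics/side5.png

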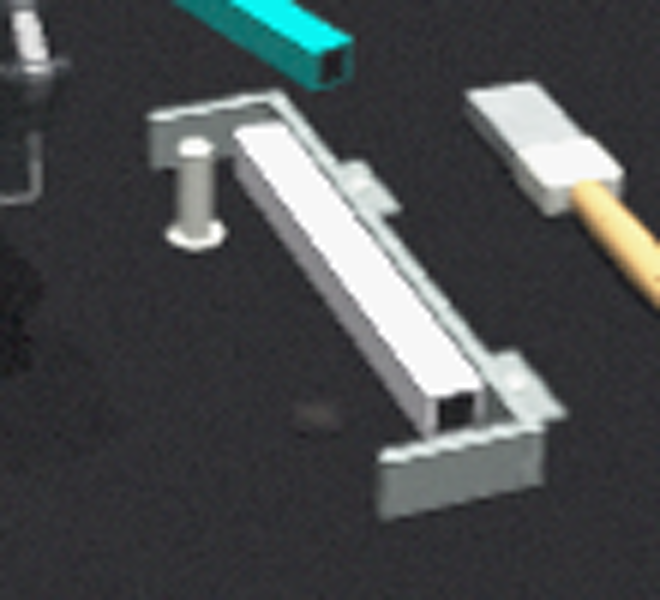

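Both views show the bar flat along the back wall: crop (150,150)–(610,178) from the top, with only a thin gap at the right end, well under 11 mm. The arm is clear, so I'm handing in.

```bash
python3 -c "
from h import *
c=camera('top');print(pt(c,(116,209),.04)[:2]);d=c['image'].astype(int)-cv2.imread('pics/top0.png')[:,:,::-1]
for n,(u,v) in dict(mould=(116,209),weight=(384,212),brush=(251,119)).items():print(n,abs(d[v-18:v+18,u-35:u+36]).max())
print(close_job())"
```

```text
[0.46982421 0.41730096]
mould 12
weight 11
brush 19
the job is handed in; nothing more can be done
None
```

The bar is in the bay, lying flat along the back wall, and the job is handed in at about 11 s of the 72 s allowed. I don't know the verdict, since the hand-in reports none.

**What I did:** All moves were pushes with the shut fingertips, with no gripping or lifting.
1. Pushed the bar about 105 mm to the right by its left end.
2. Pushed its left part forward to slant it, then nudged the right end to settle at about 19°.
3. Pushed it by its right end behind the post, missing the post by about 6–12 mm.
4. Swung the right end in, then pushed near the middle until the force rose to 8 N against the back wall.

**Last checks:**
- **Bar against the wall:** the final top and side pictures show it flat between the end walls and behind the post. There is no visible gap at the left end and a few millimetres at the right, against the 11 mm allowed.
- **Bystanders:** the mould, weight and brush look unchanged from the first picture.
- **Robot:** the arm stood clear, with the tool 77 mm above the bench.

**One check disagreed:** the final automatic bar fit merged with the light wall (length 272 mm instead of 240). I set its numbers aside and judged the final position by the two pictures and the contact force.

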